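Hold a vacuum filter cap at its half-turn bleed mark

ROBOT

A 6-joint arm with a two-finger parallel gripper is mounted at the origin on the work surface. World frame = base frame: x ahead of the robot, y to its left, z up, the work surface at z = 0. Lengths are in mm, angles in rad, forces in N, time in s.
With the tool pointing down it reaches from about 275 to 750 mm from the base axis. Payload 10.2 kg.
Tool frame: the origin (TCP) lies between the finger pads; the fingertips stand 17 mm ahead of it and the grasp point (between the pads) lies 2 mm behind it (tips_ahead is the distance from the TCP to the fingertips, in mm); z points along the fingers, y is the line along which they close (so a half turn about z gives the same grasp; the last joint's range is limited). The gripper opens to 85 mm and grips with 20 to 120 N. Pads are 22 mm wide; open, the fingers measure 114 mm over their backs; the gripper's body (76 mm by 85 mm) begins 54 mm behind the grasp point. The pads swing forward as they close: fully open they stand 13 mm farther back than shut.
Start: joints at [-1.323, 0.313, 1.498, -0, 1.331, -0.223], TCP at [238.129, -467.895, 248.294] pointing down, gripper open.
Joint ranges: [-2.94, 2.94], [-0.97, 2.17], [0.19, 2.56], [-1.23, 4.37], [0.02, 3.11], [-2.88, 2.88]. Speed limits (rad/s): [2.39, 2.39, 3.01, 3.14, 3.14, 3.14].

INTERFACE

Orientations are given as a unit quaternion [w, x, y, z].
In Python, from rig import sense, capture, finish_job, boxes_of, tips_ahead gives the robot as it stands.
- The arm moves only by the tool drive_tool, never from a script. Its argument "commands" is text: rows parted by semicolons, each of 7 numbers parted by spaces: the shift along the world's x, y, z in units of 0.1 m (1.0 is 0.1 m), then the turn, a rotation vector about the world's x, y, z in units of pi/4 rad (1.0 is pi/4 rad), then the opening in per cent of the stroke, from 0 (shut) to 100 (fully open). A call has 1 to 20 rows; each row shifts and turns the commanded pose from where the row before left it; what a row does not reach is not made up. A row lasts 1/12 s, in which the tool goes at most 41.7 mm and 7.16 degrees, less where a joint would pass 70% of its speed; a pose out of reach is approached as far as the arm can. A call with a number of a shift or a turn outside -1 to 1 is refused whole. A call with a gripper value outside its range is refused whole. The fingers move at their own pace and stop on an object; "force" is the grip in N (left out, the last holds). Time passes only in rows, so rows that do not move let the fingers close. It gives the time, the measured TCP pose, the force, the opening and the grip force at its end, in the units of the state.
- sense(): the state, without advancing time (a new reading comes with each control period).
- capture(name): name is "side" or "top"; returns a dict with "pixels" (420x560x3 uint8, blue, green, red), "fov_y" (degrees; the focal length in pixels is half the picture's height over the tangent of half this angle, whatever the lens; pixels are square), "cx", "cy" (the principal point, pixels), "position" and "attitude" of the camera in the world. Camera axes: x right, y down, z forward; pixel columns grow to the right and rows downward; lengths in mm; the calibration is good to about 2 mm. A picture is of the moment at which its call begins. There is no depth.
- finish_job(): hands the job in; it is judged then, once.
Trained networks look in a picture, given as the dict that the camera call returned (one of the last four; its "shot" number tells which), for a name from the list of things; names that differ only in an ending like _2 or _b are one class to them, and where a whole thing is asked for, a point or a joint stands for the part that bears it (a point fixed in the world has none). Each returns a list of dicts, best first, with "confidence" (0 to 1); they miss things now and then, are a little off and sometimes report something else, mostly with a low value. They report only what shows in the picture. A call takes as long as a camera call. They do not tell look-alikes from the thing itself.
- boxes_of(picture, name): "position" ([column, row] in pixels, amid what is visible of it).
The state is a dict: "time_s": time; "joints": joint angles; "dq": joint speeds; "tau": joint torques, N m; "eef_pos": TCP position; "ee_rot": TCP orientation; "force": force on the tool from outside, world axes, zero at the start; "wrist_torque": the same for the moment, N m; "grip_width": opening from 0.0 (shut) to 1.0 (fully open); "grip_force": force on a finger pad.
Only numpy, scipy, OpenCV 4.12 (cv2) and the standard library are available. Lean on these libraries where they do the work, as an engineer would, in place of code of your own. Each camera call takes 0.05 s, during which the arm holds its last target. There are 200 camera calls.

TASK

The vacuum filter pot on the router bench needs its green bayonet cap: pick the cap up by its grip bar, line the bar up with the white marks on the pot's rim and lower the cap fully home, then twist it clockwise (seen from above) until the bar points at the yellow half-turn marks, halfway to the red lock marks, so the remaining vacuum can bleed off. A spring turns the cap back, so finish with the gripper still holding the bar there with the cap seated flat; never turn it on into the lock click, and leave everything else on the bench where it is.

Things in the scene. Friction and masses are not known exactly. Their poses are not given: they have to be found in the camera images.
- cap: Loose bayonet cap, about 150 g, upright on the bench at the start. Origin: centre of its underside; z up. Grey plug 53 mm in diameter, z 0-20 mm, with two lugs on +y and -y; green disc 88 mm in diameter, z 20-28; green grip bar on it, 66 mm long along x, 16 mm thick along y, z 28-66, white stripe on top. The same after a half turn.
- cap_grip (a point): Point on the cap's axis, in the middle of the grip bar, 52 mm above the cap's origin (24 mm above the disc); axes as cap. Pinch the 16 mm bar here from above, fingers closing along the cap's y.
- cap_lug (a point): Outer end of the cap's +y lug, 36 mm from the axis; the -y lug is its mirror. Each lug is 12 mm wide along the cap's x out to 33.5 mm, with a 4 mm wide rib on to 36 mm, and 8 mm high, z 0-8 mm above the cap's origin. Axes as cap.
- pot: Vacuum filter pot fixed to the bench: clear bowl, grey collar 112 mm in diameter, 130 mm high; brass spout on +x, 50 mm up, reaching 100 mm from the axis. Origin: centre of its underside; z up. White rim marks on +x and -x (entry), yellow ones 40 degrees clockwise of these seen from above (half-turn), red ones 80 degrees (lock). Rim and notches are the same after a half turn.
- pot_mouth (a point): Centre of the pot's round mouth, 58 mm in diameter, at rim height, 130 mm above the pot's underside; axes as pot. The cap enters with its x along the pot's x, within about 6 degrees; once home it turns only clockwise from above.
- pot_notch (a point): In the +y lug notch, at rim height, 34 mm from the pot's axis; the -y notch is its mirror. Each is about 20 mm wide along the pot's x and reaches 39 mm from the axis. The lip between the notches is 9.5 mm thick; the lugs turn beneath it with 2.5 mm of play in height.
- half_mark (a point): One of the two yellow half-turn marks on the rim, 50 mm from the axis; the bar must point at it or at its opposite. Past the first 8 degrees a spring resists, 0.07 N m rising to about 0.12 N m here, and turns the cap back if let go. From about 59 degrees ball catches resist too; at about 80 they click in behind the lugs.
- pot_seat (a point): Where the cap's origin lies when it is fully home, disc flat on the rim: on the pot's axis, 20 mm below the rim; axes as pot.
- suction_pod: Bystander: loose vacuum pod, 100 x 100 x 35 mm, black foot, white top with black dots; origin under its centre.
- small_pod: Bystander: loose vacuum pod, 70 x 70 x 30 mm, black foot, white top with black dots; origin under its centre.
- gasket: Bystander: black rubber ring lying flat between cap and pot, 48 mm in diameter, 6 mm high; origin under its centre.
- driver: Bystander: screwdriver lying on the bench beyond cap and pot; origin under its middle.
- spray: Bystander: spray can with yellow label, 52 mm in diameter, 150 mm high; origin under its centre.
- element: Bystander: spare paper filter element, 60 mm in diameter, 75 mm high; origin under its centre.
- star_knob: Bystander: orange clamp knob, 44 mm in diameter, 36 mm high; origin under its centre.
Things that resemble listed ones, but are neither listed nor needed, are in the scene too. Of the things that look like the cap, the smallest one is meant.

How it is judged:
By the outcome, as a careful person would: the job done as asked, in the order asked, and still so for the second after the job is handed in, while the arm keeps its last pose, push and grip.
It also fails if it takes over 54 s, if anything falls off the work surface, if the arm or the gripper's body presses on something with over 40 N, if the wrist force passes 120 N, or if a joint passes its speed limit or range.

## Working session

There is one attempt and no reset: what is moved stays moved. The work goes in short steps, Python scripts to look and compute and a tool call to move; the robot and the scene stay as the last step left them, time stands still between calls to the robot, and variables do not carry over. Pictures are saved under pics/ and viewed, at most 10 in all, crops included, and the job is handed in when it is done.

Besides the shell and the picture viewer there is one more tool, called after "Emit:" by a JSON object that holds its "api" and its "payload", one argument or row to a line. drive_tool: Moves the arm, as the interface text tells. Shifts and turns lie within -1 to 1; 1 stands for 0.1 m of shift or pi/4 rad of turn. Its arguments: {"type":"object","properties":{"commands":{"type":"string"},"force":{"type":"number"}},"required":["commands"]}

```bash
mkdir -p pics; cat > h.py <<'E'
import numpy as np,cv2
from scipy.spatial.transform import Rotation as R
from rig import *
def cam(p):
    f=p["pixels"].shape[0]/2/np.tan(np.radians(p["fov_y"])/2)
    a=np.array(p["attitude"],float)
    M=a if a.shape==(3,3) else R.from_quat(a[[1,2,3,0]]).as_matrix()
    return f,M,np.array(p["position"],float)
def ray(p,uv,z):
    f,M,c=cam(p); d=M@[(uv[0]-p["cx"])/f,(uv[1]-p["cy"])/f,1]
    return c+d*(z-c[2])/d[2]
def proj(p,X):
    f,M,c=cam(p); q=M.T@(np.array(X,float)-c); return q[:2]/q[2]*f+[p["cx"],p["cy"]]
E
python3 - <<'E'
from h import *
print(sense())
ims=[]
for n in("top","side"):
    p=capture(n); print(n,{k:v for k,v in p.items() if k!="pixels"}); ims.append(p["pixels"])
    for o in("cap","cap_grip","pot","pot_mouth","half_mark","gasket","star_knob","spray"):
        print(o,[(np.round(b["position"]).tolist(),round(b["confidence"],2)) for b in boxes_of(p,o)[:4]])
    cv2.imwrite(f"pics/{n}0.png",p["pixels"])
E
```

```text
{'time_s': 0.0, 'joints': array([-1.32339899e+00,  3.13477612e-01,  1.49843537e+00,  2.77289665e-06,
        1.33098260e+00, -2.23358241e-01]), 'dq': array([ 1.72400466e-03,  3.29123100e-04,  1.74796077e-03,  8.59811621e-05,
       -8.77530602e-04,  9.31617828e-04]), 'tau': array([-2.80814471e-03, -4.12271154e+01, -2.59743297e+01, -3.16553951e-04,
        4.14240683e-03,  5.60878277e-08]), 'eef_pos': array([ 238.07055738, -467.66070037,  247.72157212]), 'ee_rot': array([-6.51432486e-04,  9.72426177e-01,  2.33210002e-01, -6.48364684e-06]), 'force': array([-0.78171474, -0.17334667, -0.35614481]), 'wrist_torque': array([-0.01902457,  0.00011611,  0.07187056]), 'grip_force': 0.0, 'grip_width': 0.9995162200321125}
top {'fov_y': 48.12782820864509, 'cx': 274.7749906007815, 'cy': 209.65060915020806, 'position': array([ 3.36574590e+02, -1.35665539e+00,  1.60403117e+03]), 'attitude': array([-0.04077985,  0.71582305, -0.695688  ,  0.04418786]), 'shot': 1}
cap [([376.0, 264.0], 0.81), ([323.0, 262.0], 0.68), ([341.0, 222.0], 0.63)]
cap_grip [([322.0, 261.0], 0.98), ([341.0, 220.0], 0.94), ([373.
[... 245 characters left out ...]
ov_y': 49.03781826213656, 'cx': 278.5694636883229, 'cy': 205.43466251936007, 'position': array([ 495.63711468, -943.54691698,  813.03403624]), 'attitude': array([-0.44083181,  0.89713315, -0.02820898,  0.00486559]), 'shot': 2}
cap [([266.0, 290.0], 0.88), ([205.0, 326.0], 0.78), ([199.0, 270.0], 0.77)]
cap_grip [([266.0, 288.0], 0.86), ([203.0, 331.0], 0.75), ([197.0, 269.0], 0.62)]
pot [([292.0, 163.0], 0.73)]
pot_mouth [([289.0, 163.0], 0.19)]
half_mark [([290.0, 161.0], 0.79), ([264.0, 136.0], 0.5)]
gasket [([273.0, 233.0], 0.53), ([268.0, 287.0], 0.35), ([289.0, 162.0], 0.3)]
star_knob [([263.0, 370.0], 0.62), ([313.0, 128.0], 0.49), ([292.0, 165.0], 0.42)]
spray [([314.0, 128.0], 0.72)]
```

```bash
python3 - <<'E'
import cv2
a=cv2.imread("pics/top0.png")[130:310,130:430]; cv2.imwrite("pics/topc.png",cv2.resize(a,(800,480),interpolation=cv2.INTER_CUBIC))
a=cv2.imread("pics/side0.png")[90:390,130:430]; cv2.imwrite("pics/sidec.png",cv2.resize(a,(600,600),interpolation=cv2.INTER_CUBIC))
E
```

```text
(no output)
```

View pics/topc.png

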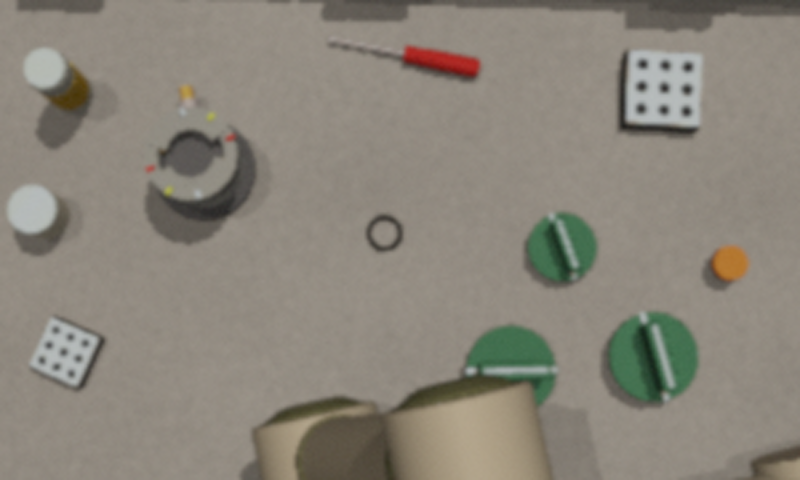

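View pics/sidec.png

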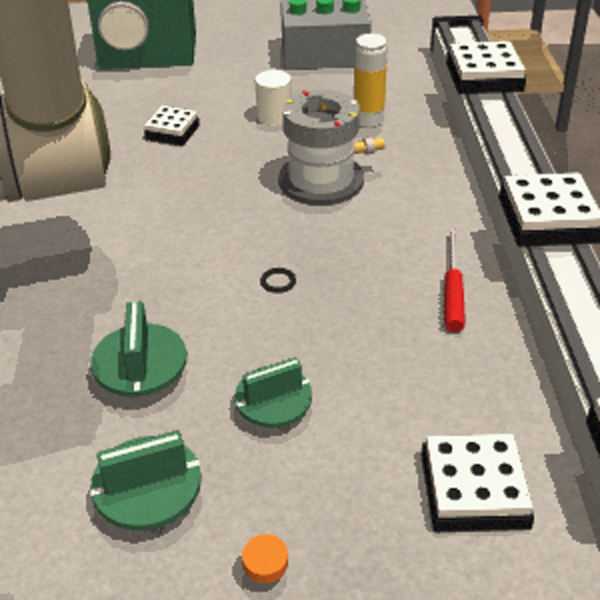

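The top crop shows three cap look-alikes, given in full top-picture pixels: (376,264) large, (323,262) large and partly under the arm, (341,222) smallest. The smallest has a disc about 68 crop px wide, which is 88 mm, so it fits the description. The pot is at (203,189), and its spout points up in the picture. Next I'll confirm the cap in a crop and measure it.

```bash
cat > m.py <<'E'
from h import *
def comps(mask,lo):
    n,l,s,c=cv2.connectedComponentsWithStats(mask.astype(np.uint8)); return [(s[i,4],c[i],l==i) for i in range(1,n) if s[i,4]>=lo]
def axis(m):
    y,x=np.nonzero(m); P=np.c_[x,y].astype(float); c=P.mean(0); _,s,v=np.linalg.svd(P-c); t=(P-c)@v[0]
    return c,c+v[0]*t.min(),c+v[0]*t.max()
E
python3 - <<'E'
from m import *
for n in("top","side"):
    p=capture(n); im=p["pixels"]; h=cv2.cvtColor(im,cv2.COLOR_BGR2HSV); H,S,V=[h[...,i].astype(int) for i in range(3)]
    g=(H>50)&(H<90)&(S>90)
    box=np.zeros_like(g); u,v=(341,222) if n=="top" else (266,288); box[v-26:v+26,u-26:u+26]=1
    gc=[c for c in comps(g&box,60)]
    for a,c,m in gc: 
        k=cv2.morphologyEx(m.astype(np.uint8),cv2.MORPH_CLOSE,np.ones((7,7)))
        ct=max(cv2.findContours(k,0,1)[0],key=len); print(n,"green",a,c,cv2.minEnclosingCircle(ct), cv2.fitEllipse(ct))
        w=(S<70)&(V>130)&(cv2.erode(cv2.morphologyEx(k,cv2.MORPH_CLOSE,np.ones((9,9))),np.ones((3,3)))>0)
        for a2,c2,m2 in comps(w,4):
            ax=axis(m2); print(" stripe",a2,[ray(p,q,66).round(1)[:2].tolist() for q in ax],"px",np.round(ax,1).tolist())
    box[:]=0; u,v=(203,189) if n=="top" else (290,162); box[v-35:v+30,u-30:u+30]=1
    for nm,mk in(("yellow",(H>22)&(H<36)&(S>120)),("red",((H<8)|(H>172))&(S>110))):
        for a2,c2,m2 in comps(mk&box,1): print(nm,a2,c2.round(1),ray(p,c2,130).round(1)[:2])
    if n=="top":
        a=cv2.resize(im[155:225,170:240],(400,400),interpolation=cv2.INTER_CUBIC); b=cv2.resize(im[192:252,311:371],(400,400),interpolation=cv2.INTER_CUBIC)
        A=[a,b]
    else:
        a=cv2.resize(im[255:325,230:300],(400,400),interpolation=cv2.INTER_CUBIC)[:200*2]; b=cv2.resize(im[125:195,255:325],(400,400),interpolation=cv2.INTER_CUBIC)
        cv2.imwrite("pics/crops.png",cv2.resize(np.vstack([np.hstack(A),np.hstack([b,a])]),(600,600)))
E
```

```text
top green 116 [347.43103448 220.06896552] ((344.5, 221.0), 10.594910621643066) ((347.3401184082031, 220.14781188964844), (7.336968421936035, 22.407779693603516), 163.32057189941406)
top green 209 [335.53588517 224.14832536] ((338.0, 223.5), 11.236202239990234) ((335.4897155761719, 224.2210693359375), (11.633224487304688, 21.79737091064453), 159.23150634765625)
yellow 1 [209. 173.] [626.2 206.7]
yellow 2 [193.  201.5] [533.2 253.1]
red 5 [215.8 181.4] [599.7 183.9]
red 2 [185.5 193. ] [559.7 278.2]
side green 835 [267.16287425 288.11856287] ((266.1371765136719, 285.28759765625), 19.22477149963379) ((266.86297607421875, 287.768310546875), (28.862686157226562, 37.82689666748047), 75.95989990234375)
 stripe 8 [[469.6, -236.0], [465.9, -236.5], [474.8, -235.2]] px [[254.6, 278.4], [252.9, 278.6], [257.0, 278.0]]
 stripe 6 [[461.3, -273.6], [459.2, -273.4], [463.4, -273.7]] px [[251.0, 291.5], [250.0, 291.5], [252.0, 291.5]]
yellow 5 [274.6 140.2] [538.8 257.6]
yellow 5 [305.8 146.6] [627.4 212.9]
yellow 2 [319.  159.5] [656.7 140. ]
yellow 4 [309.5 162. ] [629.1 129.2]
red 7 [282. 136.] [562.3 281.1]
red 5 [298.2 151.4] [603.  187.9]
```

View pics/crops.png

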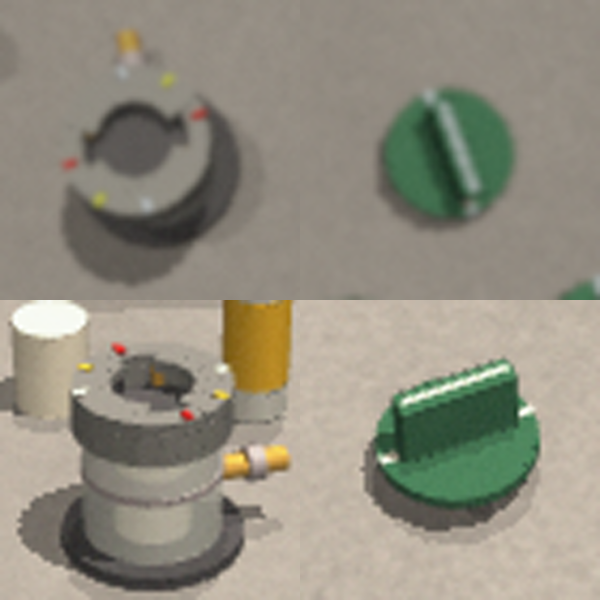

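The crop confirms it: the smallest cap (top px 341,222) is upright with a bar, stripe and disc. The pot's white marks lie along its spout, with yellow and red clockwise of them. Now I'll measure the cap precisely.

```bash
python3 - <<'E'
from m import *
for n in("top","side"):
    p=capture(n); im=p["pixels"]; h=cv2.cvtColor(im,cv2.COLOR_BGR2HSV); H,S,V=[h[...,i].astype(int) for i in range(3)]
    g=(H>50)&(H<95)&(S>75)
    box=np.zeros_like(g); u,v=(341,222) if n=="top" else (266,287); r=17 if n=="top" else 24; yy,xx=np.mgrid[:420,:560]; box=(xx-u)**2+(yy-v)**2<r*r
    pts=np.argwhere(g&box)[:,::-1].astype(np.float32); hull=cv2.convexHull(pts)
    if n=="top": print(cv2.fitEllipse(hull),cv2.minEnclosingCircle(hull), "disc",ray(p,cv2.fitEllipse(hull)[0],28).round(1))
    k=np.zeros(g.shape,np.uint8); cv2.fillConvexPoly(k,hull.astype(int),1)
    w=(k>0)&(S<(75 if n=="top" else 90))&(V>110)
    for a,c,m in comps(w,3):
        ax=axis(m); print(n,a,np.round(ax,1).tolist(),[[ray(p,q,z).round(1)[:2].tolist() for q in ax] for z in(28,66)])
    # side disc model check
    if n=="side":
        cl=pts[:,0].min(),pts[:,0].max(),pts[:,1].max(); print("side extents",cl)
        t=np.radians(np.arange(0,360,3))
        for c in([468,-258],[470,-255],[465,-255],[470,-260]):
            q=np.array([proj(p,[c[0]+44*np.cos(a),c[1]+44*np.sin(a),20 if np.sin(a)<0 else 28]) for a in t]); print(c,q[:,0].min(),q[:,0].max(),q[:,1].max())
E
```

```text
((340.21807861328125, 222.43182373046875), (23.490053176879883, 24.359378814697266), 75.89012908935547) ((340.18182373046875, 222.36363220214844), 12.198521614074707) disc [ 490.1 -227.8   28. ]
top 77 [[342.0, 220.2], [346.2, 229.9], [337.9, 210.8]] [[[497.7, -233.6], [465.4, -248.1], [529.5, -219.5]], [[493.8, -228.0], [462.3, -242.1], [524.8, -214.2]]]
top 4 [[345.0, 232.5], [345.9, 231.9], [344.1, 233.1]] [[[456.6, -244.3], [458.7, -247.4], [454.6, -241.1]], [[453.7, -238.4], [455.7, -241.5], [451.7, -235.3]]]
side 85 [[265.5, 273.9], [277.9, 269.6], [252.8, 278.3]] [[[493.9, -187.4], [523.5, -175.7], [463.9, -199.4]], [[494.0, -224.0], [522.2, -212.8], [465.5, -235.4]]]
side 15 [[281.9, 279.1], [281.1, 275.0], [282.4, 281.7]] [[[531.2, -206.8], [530.1, -193.5], [531.9, -214.9]], [[529.5, -242.4], [528.4, -229.8], [530.2, -250.1]]]
side 3 [[248.3, 283.0], [248.9, 281.9], [247.8, 283.9]] [[[453.6, -213.4], [455.0, -210.2], [452.5, -216.1]], [[455.7, -248.7], [456.9, -245.7], [454.6, -251.3]]]
side 12 [[250.0, 291.5], [252.0, 291.1], [248.0, 291.9]] [[[457.3, -239.4], [461.9, -238.5], [452.8, -240.2]], [[459.2, -273.4], [463.5, -272.6], [454.8, -274.2]]]
side extents (np.float32(248.0), np.float32(285.0), np.float32(302.0))
[468, -258] 234.99737544716908 274.7818523155 315.8356707559459
[470, -255] 235.9266986894388 275.61132662516434 314.67401076119626
[465, -255] 233.6705004650306 273.37483924645556 314.79983926323547
[470, -260] 235.8852480641543 275.72332846505026 316.52886671744886
```

Emit:
{"api": "drive_tool", "payload": {
  "commands": "0.21 0.2 0 0 0 0 60;0.21 0.2 0 0 0 0 60;0.21 0.2 0 0 0 0 60;0.21 0.2 0 0 0 0 60;0.21 0.2 -0.1 0 0 0 60;0.21 0.2 -0.1 0 0 0 60;0.21 0.2 -0.1 0 0 0 60;0.21 0.2 -0.1 0 0 -0.04 60;0.21 0.2 -0.1 0 0 -0.04 60;0.21 0.2 -0.1 0 0 0 60;0.21 0.2 -0.2 0 0 0 60;0.21 0.2 -0.2 0 0 0 60;0 0 0 0 0 0 60;0 0 0 0 0 0 60",
  "force": 60
}}

```text
time_s: 2.27
eef_pos: [490.4, -226.8, 147.3]
ee_rot: [-0.001, 0.979, 0.204, -0.001]
force: [-0.3, -1.2, -0.5]
grip_width: 0.599
grip_force: 0.0
```

```bash
python3 - <<'E'
from h import *
s=sense(); print(s["eef_pos"],R.from_quat(s["ee_rot"][[1,2,3,0]]).as_matrix().round(3),s["joints"].round(2),s["force"],tips_ahead() if callable(tips_ahead) else tips_ahead)
E
```

```text
[ 490.38768532 -226.7804075   147.33641088] [[ 0.917  0.399 -0.002]
 [ 0.399 -0.917  0.001]
 [-0.001 -0.002 -1.   ]] [-0.65  0.45  1.59 -0.    1.11  0.51] [-0.299803   -1.23944949 -0.54670391] 17.0
```

Emit:
{"api": "drive_tool", "payload": {
  "commands": "0.016 0.01 -0.2 0 0 0 60;0 0 -0.2 0 0 0 60;0 0 -0.2 0 0 0 60;0 0 -0.2 0 0 0 60;0 0 -0.1 0 0 0 60;0 0 -0.07 0 0 0 60;0 0 0 0 0 0 60;0 0 0 0 0 0 20;0 0 0 0 0 0 0;0 0 0 0 0 0 0;0 0 0 0 0 0 0;0 0 0 0 0 0 0;0 0 0 0 0 0 0",
  "force": 60
}}

```text
time_s: 3.35
eef_pos: [492.3, -227.4, 52.4]
ee_rot: [0.001, 0.979, 0.203, 0.001]
force: [-1.3, -0.9, 5.9]
grip_width: 0.173
grip_force: 59.3
```

Emit:
{"api": "drive_tool", "payload": {
  "commands": "0 0 0.1 0 0 0 0;0 0 0.2 0 0 0 0;0 0 0.25 0 0 0 0;0 0 0.25 0 0 0 0;0 0 0.25 0 0 0 0;0 0 0.25 0 0 0 0;0 0 0.15 0 0 0 0;0 0 0 0 0 0 0;0 0 0 0 0 0 0",
  "force": 80
}}

```text
time_s: 4.1
eef_pos: [491.6, -226.7, 196.5]
ee_rot: [0.0, 0.979, 0.203, 0.0]
force: [0.4, 0.1, -1.1]
grip_width: 0.173
grip_force: 78.1
```

Emit:
{"api": "drive_tool", "payload": {
  "commands": "0.03 0.15 0 0 0 0 0;0.05 0.25 0 0 0 -0.02 0;0.06 0.3 0 0 0 -0.02 0;0.06 0.3 0 0 0 -0.02 0;0.06 0.3 0 0 0 -0.02 0;0.06 0.3 0 0 0 -0.02 0;0.06 0.3 0 0 0 -0.02 0;0.06 0.3 0 0 0 -0.02 0;0.06 0.3 0 0 0 -0.02 0;0.06 0.3 0 0 0 -0.02 0;0.06 0.3 0 0 0 -0.02 0;0.06 0.3 0 0 0 -0.02 0;0.06 0.3 0 0 0 -0.02 0;0.06 0.3 0 0 0 0 0;0.06 0.3 0 0 0 0 0;0.05 0.2 0 0 0 0 0;0.02 0.1 0 0 0 0 0;0 0 0 0 0 0 0;0 0 0 0 0 0 0"
}}

```text
time_s: 5.68
eef_pos: [584.3, 232.5, 195.2]
ee_rot: [0.0, 0.994, 0.11, -0.001]
force: [-0.2, 0.2, -2.2]
grip_width: 0.179
grip_force: 78.2
```

```bash
python3 - <<'E'
from m import *
s=sense(); M=R.from_quat(s["ee_rot"][[1,2,3,0]]).as_matrix(); print(s["eef_pos"],M.round(3).tolist(),np.degrees(np.arctan2(M[1,0],M[0,0])),s["force"],s["grip_width"])
c=[]
for n,b in(("top",(155,215,165,245)),("side",(70,180,240,350))):
    p=capture(n); cv2.imwrite(f"pics/{n}1.png",p["pixels"])
    im=p["pixels"]; u=proj(p,s["eef_pos"]-[0,0,50]); print(n,u,[(np.round(q["position"]).tolist(),q["confidence"]) for q in boxes_of(p,"cap")])
    if n=="side":
        x,y=u.astype(int); cv2.imwrite("pics/s1.png",cv2.resize(im[max(0,y-60):y+70,x-80:x+80],(800,650))[:600])
E
```

```text
[584.3391161  232.47511202 195.16299322] [[0.976, 0.218, -0.002], [0.218, -0.976, -0.001], [-0.002, 0.0, -1.0]] 12.586925575266882 [-0.21525295  0.16963768 -2.23662256] 0.17879259281892534
top [199.5641346  184.91032443] [([375.0, 264.0], 0.83), ([322.0, 266.0], 0.64)]
side [290.50515954 139.27070896] [([196.0, 267.0], 0.81), ([290.0, 133.0], 0.7)]
```

View pics/s1.png

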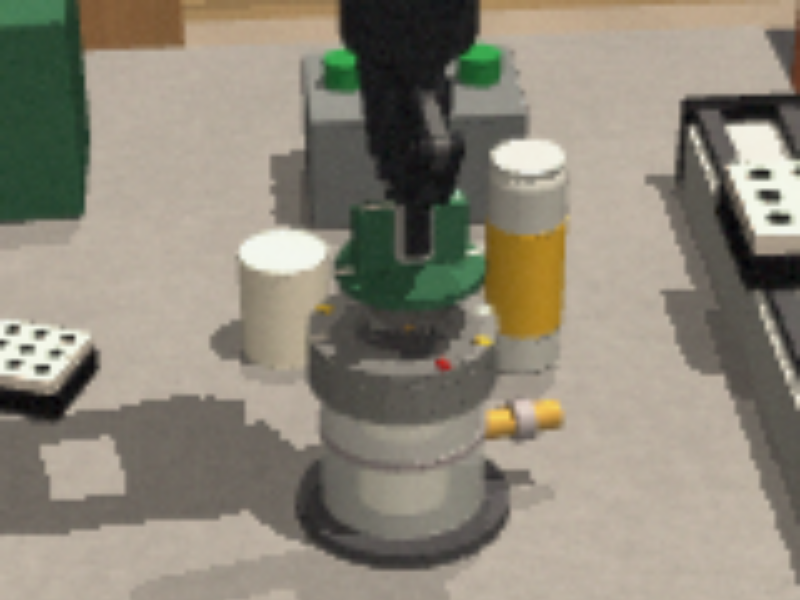

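```bash
cat > fit.py <<'E'
from m import *
from scipy.optimize import minimize
def capfit(p,x0,z,yaw):
    """cap centre (x,y) with silhouette best overlapping the green pixels"""
    im=p["pixels"]; h=cv2.cvtColor(im,cv2.COLOR_BGR2HSV); H,S,V=[h[...,i].astype(int) for i in range(3)]
    g=((H>50)&(H<95)&(S>75)&(V>25)).astype(np.uint8)
    t=np.radians(np.arange(0,360,5)); K=8
    u=proj(p,[*x0,z]).astype(int); o=u-40
    G=cv2.resize(g[o[1]:o[1]+80,o[0]:o[0]+80].astype(np.float32),None,fx=K,fy=K,interpolation=cv2.INTER_LINEAR)
    def mod(c):
        m=np.zeros(G.shape,np.uint8)
        sets=[[[c[0]+44*np.cos(a),c[1]+44*np.sin(a),z+q] for a in t for q in(20,28)]]
        e=np.array([np.cos(yaw),np.sin(yaw)]);f=np.array([-e[1],e[0]])
        sets.append([[*(np.array(c)+33*i*e+8*j*f),z+q] for i in(-1,1) for j in(-1,1) for q in(28,66)])
        for s in sets:
            q=np.array([(proj(p,X)-o+.5)*K for X in s]).astype(np.float32); cv2.fillConvexPoly(m,cv2.convexHull(q).astype(int),1)
        return m
    # stray green far from model is cropped out; occluded pixels cost a constant
    D=lambda c:(lambda m:float(np.sum(np.abs(m-G))))(mod(c))
    r=min((minimize(D,np.add(x0,d),method="Nelder-Mead",options=dict(initial_simplex=np.add(x0,d)+[[0,0],[4,0],[0,4]],xatol=.05)) for d in((0,0),(5,5),(-5,-3))),key=lambda r:r.fun)
    return r.x.round(2),r.fun/K/K,G.sum()/K/K
E
python3 - <<'E'
from fit import *
s=sense(); M=R.from_quat(s["ee_rot"][[1,2,3,0]]).as_matrix(); yaw=np.arctan2(M[1,0],M[0,0]); e=s["eef_pos"]
for n in("top","side"):
    p=capture(n); 
    for z in(141,143,145): print(n,z,capfit(p,e[:2],z,yaw))
    q=dict(p); q["pixels"]=cv2.imread(f"pics/{n}0.png"); print(" initial",capfit(q,[492,-226],0,np.radians(23.5)))
E
```

```text
top 141 (array([595.26, 231.85]), np.float64(635.6617431640625), np.float32(9.0))
top 143 (array([596.48, 231.7 ]), np.float64(637.7752685546875), np.float32(9.0))
top 145 (array([593.25, 231.62]), np.float64(639.41748046875), np.float32(9.0))
 initial (array([ 490.91, -228.72]), np.float64(533.787353515625), np.float32(719.0))
side 141 (array([588.64, 239.34]), np.float64(197.17626953125), np.float32(397.0))
side 143 (array([588.77, 235.44]), np.float64(200.2821044921875), np.float32(397.0))
side 145 (array([588.43, 232.31]), np.float64(203.5947265625), np.float32(397.0))
 initial (array([ 494.55, -225.09]), np.float64(229.8154296875), np.float32(929.0))
```

Emit:
{"api": "drive_tool", "payload": {
  "commands": "-0.045 -0.013 0 0 0 0.015 0;0 0 -0.03 0 0 0 0;0 0 -0.03 0 0 0 0;0 0 -0.03 0 0 0 0;0 0 -0.03 0 0 0 0;0 0 -0.02 0 0 0 0;0 0 -0.02 0 0 0 0;0 0 0 0 0 0 0"
}}

```text
time_s: 6.65
eef_pos: [580.1, 231.8, 179.7]
ee_rot: [0.0, 0.993, 0.115, -0.0]
force: [-0.3, -0.3, -0.3]
grip_width: 0.176
grip_force: 78.2
```

Emit:
{"api": "drive_tool", "payload": {
  "commands": "0 0 -0.02 0 0 0 0;0 0 -0.02 0 0 0 0;0 0 -0.02 0 0 0 0;0 0 0 0 0 0 0"
}}

```text
time_s: 6.98
eef_pos: [580.1, 231.8, 173.8]
ee_rot: [0.0, 0.993, 0.115, -0.0]
force: [0.5, -0.8, -1.6]
grip_width: 0.173
grip_force: 78.2
```

Emit:
{"api": "drive_tool", "payload": {
  "commands": "0 0 -0.02 0 0 0 0;0 0 -0.02 0 0 0 0;0 0 -0.02 0 0 0 0;0 0 -0.02 0 0 0 0;0 0 0 0 0 0 0"
}}

```text
time_s: 7.4
eef_pos: [580.1, 231.8, 165.8]
ee_rot: [0.0, 0.993, 0.115, -0.0]
force: [0.0, 0.5, -0.4]
grip_width: 0.173
grip_force: 78.2
```

Emit:
{"api": "drive_tool", "payload": {
  "commands": "0 0 -0.015 0 0 0 0;0 0 -0.015 0 0 0 0;0 0 -0.01 0 0 0 0;0 0 -0.01 0 0 0 0;0 0 0 0 0 0 0"
}}

```text
time_s: 7.82
eef_pos: [580.3, 231.8, 162.4]
ee_rot: [0.0, 0.993, 0.115, 0.0]
force: [-3.1, -1.0, 5.9]
grip_width: 0.177
grip_force: 79.4
```

Emit:
{"api": "drive_tool", "payload": {
  "commands": "0 0 0 0 0 -0.04 0;0 0 0 0 0 -0.04 0;0 0 0 0 0 -0.04 0;0 0 0 0 0 -0.04 0;0 0 0 0 0 -0.04 0;0 0 0 0 0 -0.04 0;0 0 0 0 0 0 0",
  "force": 100
}}

```text
time_s: 8.4
eef_pos: [580.6, 232.0, 162.5]
ee_rot: [-0.0, 1.0, 0.021, 0.001]
force: [-0.9, -0.7, 5.3]
grip_width: 0.17
grip_force: 97.9
```

```bash
python3 - <<'E'
from h import *
s=sense(); M=R.from_quat(s["ee_rot"][[1,2,3,0]]).as_matrix(); print(s["eef_pos"],np.degrees(np.arctan2(M[1,0],M[0,0])),M[:,2].round(3),s["force"],s["wrist_torque"],s["grip_width"],s["joints"])
E
```

```text
[580.55666524 231.98104899 162.47405137] 2.3738471471718605 [ 0.002  0.    -1.   ] [-0.86663699 -0.73269429  5.34460377] [-0.06760882  0.32246713 -0.07895599] 0.1700090948654148 [1.93023933e-01 6.02718834e-01 1.28816139e+00 2.69371083e-05
 1.24890639e+00 1.72238005e+00]
```

Emit:
{"api": "drive_tool", "payload": {
  "commands": "0 0 0 0 0 -0.04 0;0 0 0 0 0 -0.04 0;0 0 0 0 0 -0.04 0;0 0 0 0 0 -0.04 0;0 0 0 0 0 -0.04 0;0 0 0 0 0 -0.04 0;0 0 0 0 0 -0.04 0;0 0 0 0 0 -0.04 0;0 0 0 0 0 -0.04 0;0 0 0 0 0 -0.04 0;0 0 0 0 0 -0.04 0;0 0 0 0 0 -0.04 0;0 0 0 0 0 -0.04 0;0 0 0 0 0 -0.04 0;0 0 0 0 0 -0.04 0;0 0 0 0 0 -0.04 0;0 0 0 0 0 0 0;0 0 0 0 0 0 0"
}}

```text
time_s: 9.9
eef_pos: [580.5, 232.3, 162.5]
ee_rot: [-0.001, 0.974, -0.228, 0.001]
force: [-1.3, 2.5, 5.2]
grip_width: 0.17
grip_force: 97.8
```

```bash
python3 - <<'E'
from h import *
s=sense(); M=R.from_quat(s["ee_rot"][[1,2,3,0]]).as_matrix(); print(s["eef_pos"],np.degrees(np.arctan2(M[1,0],M[0,0])),M[:,2].round(3),s["force"],s["wrist_torque"],s["grip_width"])
p=capture("side"); im=p["pixels"]; A=cv2.resize(im[105:185,240:350],(800,582),interpolation=cv2.INTER_CUBIC); cv2.imwrite("pics/s2.png",A)
for a in(-26.7,-26.7+180):
    c,t=np.array([582.85,234.85]),np.radians(a); print((proj(p,[*(c+[42*np.cos(t),42*np.sin(t)]),138])-[240,105])*7.27,(proj(p,[*(c+[33*np.cos(t),33*np.sin(t)]),176])-[240,105])*7.27)
E
```

```text
[580.53555707 232.34697946 162.50667243] -26.337008842226545 [ 0.002  0.001 -1.   ] [-1.32060053  2.49312259  5.16351764] [0.19529001 0.28300509 0.04846473] 0.1699504361151176
[460.50379283 281.73883866] [440.70154914 192.84587466]
[267.53829479 242.69270753] [286.43332128 162.99519906]
```

View pics/s2.png

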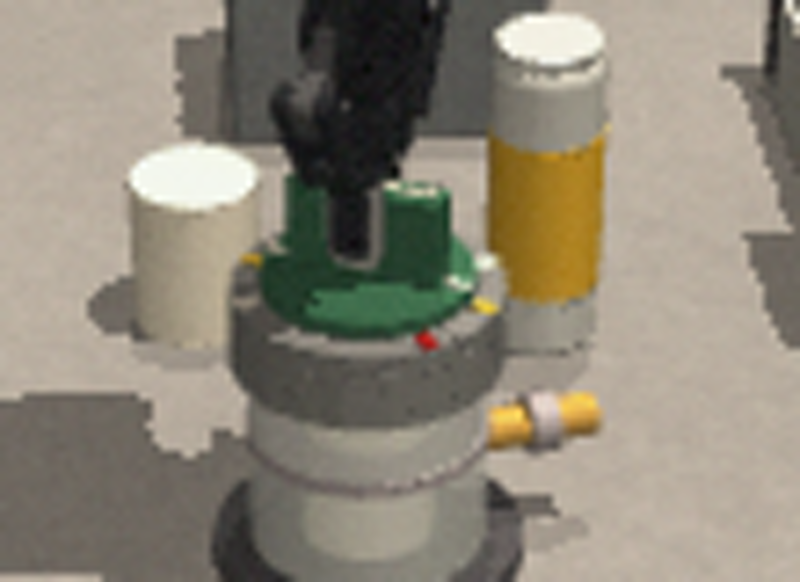

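The disc sits flat on the rim. The cap's white tab at crop px (458,283) matches the predicted (460,282) and points at the yellow mark at (485,305). The grip is holding, so I'm handing the job in.

```bash
python3 -c "
from rig import *
print(finish_job())"
```

```text
the job is handed in; nothing more can be done
None
```

I seated the green cap flat on the pot and twisted it clockwise about 40° to the yellow half-turn marks, short of the lock. The gripper was still holding the bar at about 98 N when I handed the job in, at about 10 s on the robot's clock.

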